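Stock the sampling caddy

TASK

Load the grey caddy for the next sampling round: stand each of the three small bottles from the open worktop to the left of the caddy upright in the cup that has the colour of its cap (red, blue, black), and lay the black marker across both notches of the white pen rest. The large brown bottle and the blue pen look similar but stay on the worktop: leave them where they are, and the stock along the back and the right too.

Things in the scene. Friction and masses are not known exactly. Their poses are not given: they have to be found in the camera images.
- red_cap_bottle: small white bottle with a blue label band and a red cap; 35 mm diameter, 74 mm tall over the cap, standing upright on the worktop; the straight body reaches up to 60 mm, above it is the narrower cap. Origin: centre of the underside, z up along the bottle.
- blue_cap_bottle: small white bottle with a green label band and a blue cap; 42 mm diameter, 96 mm tall over the cap, standing upright on the worktop; the straight body reaches up to 78 mm, above it is the narrower cap. Origin: centre of the underside, z up along the bottle.
- brown_vial: small brown bottle with a black cap; 34 mm diameter, 80 mm tall over the cap, standing upright on the worktop; the straight body reaches up to 68 mm, above it is the narrower cap. Origin: centre of the underside, z up along the bottle.
- marker: black lab marker lying on the worktop, 137 mm long, round, 12 to 14 mm thick (the cap end, at -y, is the thicker), free to roll. Its long axis is its own y. Origin: at mid-length, on the skin of the pen, 6.5 mm from its centre line, which lies at (0, 0, 6.5 mm) in its own frame; at the start z is up.
- cup_red: red square open plastic cup fixed in the caddy: outside 66 x 66 mm, 22 mm high, walls 3 mm, inner floor 3 mm above the origin (centre of its underside, 5 mm above the worktop; z up). The cups stand 80 mm apart in a row along their y, in any order; the pen rest lies 95 mm in -x of the row. Caddy: fixed grey tray 180 x 254 mm round them, walls 18 mm high.
- cup_blue: blue square open plastic cup fixed in the caddy: outside 66 x 66 mm, 22 mm high, walls 3 mm, inner floor 3 mm above the origin (centre of its underside, 5 mm above the worktop; z up). The cups stand 80 mm apart in a row along their y, in any order; the pen rest lies 95 mm in -x of the row. Caddy: fixed grey tray 180 x 254 mm round them, walls 18 mm high.
- cup_black: black square open plastic cup fixed in the caddy: outside 66 x 66 mm, 22 mm high, walls 3 mm, inner floor 3 mm above the origin (centre of its underside, 5 mm above the worktop; z up). The cups stand 80 mm apart in a row along their y, in any order; the pen rest lies 95 mm in -x of the row. Caddy: fixed grey tray 180 x 254 mm round them, walls 18 mm high.
- pen_rest: white pen rest fixed in the caddy: base plate 46 x 110 x 3 mm, two ribs across it at y = -45 and +45 mm, each 7 mm thick and 44 mm wide with a V notch (30 mm wide at its mouth at z = 25 mm, bottom at z = 10 mm). Origin: centre of its underside, 5 mm above the worktop, z up. A pen lies along its y, either way round, the marker's centre line 20 mm above the origin. Fingers fit between the ribs.
- big_brown_bottle: look-alike, to be left alone: large brown bottle with a black cap; 54 mm diameter, 118 mm tall over the cap, standing upright on the worktop; the straight body reaches up to 100 mm, above it is the narrower cap. Origin: centre of the underside, z up along the bottle.
- blue_pen: look-alike, to be left alone: blue pen lying on the worktop, 144 mm long, 10 to 11 mm thick, long axis along its own y. Origin: at mid-length on its underside.
Not all that is in view belongs to the job. Leave any turquoise look-alike of the red_cap_bottle alone.

How it is judged:
By the outcome, as a careful person would: the job done as asked, in the order asked, and still so for the second after the job is handed in, with the robot touching nothing.
It also fails if it takes over 109 s, if anything falls off the work surface, if the arm or the gripper's body presses on something with over 40 N, if the wrist force passes 120 N, or if a joint passes its speed limit or range.

ROBOT

A 6-joint arm with a two-finger parallel gripper is mounted at the origin on a cart in front of the work surface, level with it; the furniture and walls round the work are solid. World frame = base frame: x ahead of the robot, y to its left, z up, the work surface at z = 0. Lengths are in m, angles in rad, forces in N, time in s.
With the tool pointing down it reaches from about 0.4 to 0.825 m from the base axis. Payload 7 kg.
Tool frame: the origin (TCP) lies on the centre line of the jaws, within the pads' length; the fingertips stand 8 mm ahead of it and the grasp point (between the pads) lies 11 mm behind it; z points along the fingers, y is the direction in which the jaws open and shut (so a half turn about z gives the same grasp; the last joint's range is limited). The gripper opens to 85 mm and grips with 20 to 120 N. Pads are 22 mm wide; open, the fingers measure 114 mm over their backs; the gripper's body (76 mm by 85 mm) begins 54 mm behind the grasp point. The pads swing forward as they close: fully open they stand 13 mm farther back than shut.
Start: joints at [-0.962, 0.359, 0.012, 0, -1.224, -0.288], TCP at [0.213, -0.641, 0.199] pointing down, gripper open.
Joint ranges: [-3.07, 3.07], [-1.43, 2.12], [-1.02, 1.25], [-3.03, 1.67], [-3.05, -0], [-3.03, 3.03]. Speed limits (rad/s): [2.39, 2.39, 3.01, 3.14, 3.14, 3.14].

INTERFACE

Orientations are given as a 3x3 rotation matrix whose columns are the frame's x, y, z axes.
In Python, from cell import arm gives the robot as it stands.
- The arm moves only by the tool jog_arm, never from a script. Its argument "increments" is a list that holds one entry, the list of rows, each a list of 7 numbers: the closure, from 0 (fully open) to 1 (shut), then the shift along the tool's x, y, z in m, then the turn, a rotation vector about the tool's x, y, z in rad. A call has 1 to 20 rows; each row shifts and turns the commanded pose from where the row before left it, along the tool's axes as they then stand; what a row does not reach is not made up. A row lasts 1/12 s, in which the tool goes at most 41.7 mm and 7.16 degrees, less where a joint would pass 70% of its speed; a pose out of reach is approached as far as the arm can. A call is refused whole if a number of a shift passes 0.0417 or a number of a turn 0.125, either way. A call with a gripper value outside its range is refused whole. The fingers move at their own pace and stop on an object; "squeeze" is the grip in N (left out, the last holds). Time passes only in rows, so rows that do not move let the fingers close. It gives the time, the measured TCP pose, the force and the opening at its end, in the units of the state.
- arm.observe(): the state, without advancing time (a new reading comes with each control period).
- arm.get_image(name): name is "side" or "top"; returns the picture (384x512x3 uint8, red, green, blue); there is no depth.
- arm.calibration(name): a dict with "K" (3x3 intrinsics, pixels), "k1" (the pictures are not rectified: a ray, as slopes to the right and down, at radius r is drawn at 1 + k1 r^2 times it, then the intrinsics apply), "R" (3x3) and "t" (3): a world point X has camera coordinates R X + t. Camera axes: x right, y down, z forward; pixel columns grow to the right and rows downward; lengths in m; the calibration is good to about 2 mm. A picture is of the moment at which its call begins. calibration takes no time and is no camera call.
- arm.hand_in(): hands the job in, once; it reports no verdict.
Trained networks look in the newest picture that a camera, given by its name, has taken for a name from the list of things; names that differ only in an ending like _2 or _b are one class to them, and where a whole thing is asked for, a point or a joint stands for the part that bears it (a point fixed in the world has none). Each returns a list of dicts, best first, with "confidence" (0 to 1); they miss things now and then, are a little off and sometimes report something else, mostly with a low value. They report only what shows in the picture. A call takes as long as a camera call. They do not tell look-alikes from the thing itself.
- arm.search_frame(camera, query): "xyz" ([x, y, z] in m, in the coordinates of the camera as it stood for that picture, good to about 4 mm: the middle of the surface that is visible of it).
- arm.tip_of(camera, query): "xyz" ([x, y, z] in m, in the coordinates of the camera as it stood for that picture, good to about 4 mm: a listed point, or the origin of a listed thing).
The state is a dict: "t": time; "qpos": joint angles; "dq": joint speeds; "joint_torque": joint torques, N m; "position": TCP position; "ee_rot": TCP orientation; "force": force on the tool from outside, world axes, zero at the start; "moment": the same for the moment, N m; "gripper_width": finger opening in m.
Only numpy, scipy, OpenCV 4.12 (cv2) and the standard library are available. Lean on these libraries where they do the work, as an engineer would, in place of code of your own. Each camera call takes 0.05 s, during which the arm holds its last target. There are 200 camera calls.

## Working session

There is one attempt and no reset: what is moved stays moved. The work goes in short steps, Python scripts to look and compute and a tool call to move; the robot and the scene stay as the last step left them, time stands still between calls to the robot, and variables do not carry over. Pictures are saved under pics/ and viewed, about 12 in all and at most 16, crops included, and the job is handed in when it is done.

Besides the shell and the picture viewer there is one more tool, called after "Request:" as a command line: name --argument value ..., lists and objects as JSON in quotes. jog_arm: Moves the arm, as the interface text tells. Its arguments: {"type":"object","properties":{"increments":{"type":"array"},"squeeze":{"type":"number"}},"required":["increments"]}

```bash
mkdir -p pics
cat > h.py <<'E'
import numpy as np, cv2
from cell import arm
def w(cam,p):
    c=arm.calibration(cam); return np.array(c["R"]).T@(np.array(p)-np.array(c["t"]))
def px(cam,X):
    c=arm.calibration(cam); p=np.array(c["R"])@np.array(X)+np.array(c["t"]); s=p[:2]/p[2]; s=s*(1+c["k1"]*(s@s)); return (np.array(c["K"])@[*s,1])[:2]
def ray(cam,uv,z):
    c=arm.calibration(cam); K=np.array(c["K"]); d=(np.array([*uv,1.])@np.linalg.inv(K).T)[:2]; s=d.copy()
    for _ in range(10): s=d/(1+c["k1"]*(s@s))
    R=np.array(c["R"]); v=R.T@[*s,1]; o=-R.T@np.array(c["t"]); return o+v*(z-o[2])/v[2]
def shot(cam,name,crop=None,f=1):
    im=arm.get_image(cam)
    if crop: im=im[crop[1]:crop[3],crop[0]:crop[2]]
    cv2.imwrite(f"pics/{name}.png",cv2.resize(im[:,:,::-1],None,fx=f,fy=f,interpolation=cv2.INTER_CUBIC))
E
python3 - <<'E'
from h import *
s=arm.observe(); print(s)
for c in("top","side"):
    shot(c,c+"0",f=1.5); k=arm.calibration(c); print(c,np.round(-np.array(k["R"]).T@k["t"],3),np.round(k["K"],0).tolist())
    for n in "red_cap_bottle blue_cap_bottle brown_vial marker cup_red cup_blue cup_black pen_rest big_brown_bottle blue_pen".split():
        for d in arm.tip_of(c,n): print(c,n,round(d["confidence"],2),np.round(w(c,d["xyz"]),3),px(c,w(c,d["xyz"])).round())
E
```

```text
{'t': 0.0, 'qpos': array([-9.61912252e-01,  3.59389398e-01,  1.10482743e-02, -3.52186054e-04,
       -1.22411600e+00, -2.88091149e-01]), 'dq': array([-0.00060731,  0.00050648, -0.0002368 , -0.00077512,  0.00096763,
        0.00049359]), 'joint_torque': array([ 4.55032159e-04, -5.83319521e+01,  2.93413317e+01,  6.93685278e+00,
       -6.10019022e-03, -3.09988502e-05]), 'position': array([ 0.21262901, -0.64005761,  0.19835714]), 'ee_rot': array([[-9.49023452e-01, -3.15204739e-01, -6.78177760e-04],
       [-3.15205430e-01,  9.49022196e-01,  1.55176066e-03],
       [ 1.54483435e-04,  1.68642257e-03, -9.99998566e-01]]), 'force': array([ 0.30429395, -0.68021649, -0.33322243]), 'moment': array([-0.04140379,  0.01709894, -0.0515171 ]), 'gripper_width': 0.08541328736713902}
top [0.373 0.025 1.059] [[376.0, 0.0, 256.0], [0.0, 376.0, 192.0], [0.0, 0.0, 1.0]]
top red_cap_bottle 0.67 [0.559 0.062 0.003] [244. 196.]
top red_cap_bottle 0.44 [ 0.686 -0.076  0.   ] [292. 153.]
top red_cap_bottle 0.41 [ 0.57  -0.079  0.004] [294. 192.]
top red_cap_bottle 0.37 [ 0.468 -0.148  0.005] [319. 228.]
top blu
[... 748 characters left out ...]
0.63 [ 0.684 -0.077  0.   ] [231. 169.]
side blue_cap_bottle 0.68 [0.435 0.217 0.002] [261. 263.]
side brown_vial 0.7 [ 0.578  0.182 -0.001] [218. 235.]
side marker 0.68 [0.677 0.123 0.001] [198. 209.]
side marker 0.53 [ 0.559 -0.239  0.   ] [287. 152.]
side cup_red 0.66 [ 0.567 -0.16   0.003] [275. 164.]
side cup_red 0.51 [ 0.56   0.07  -0.002] [244. 211.]
side cup_blue 0.89 [ 0.574 -0.08   0.006] [263. 177.]
side cup_black 0.78 [ 0.554 -0.242  0.003] [289. 152.]
side pen_rest 0.59 [ 0.469 -0.149  0.006] [303. 173.]
side big_brown_bottle 0.65 [ 0.446  0.073 -0.001] [281. 224.]
side big_brown_bottle 0.25 [ 0.579  0.185 -0.   ] [217. 236.]
side blue_pen 0.79 [ 0.494  0.38  -0.004] [204. 309.]
```

View pics/top0.png

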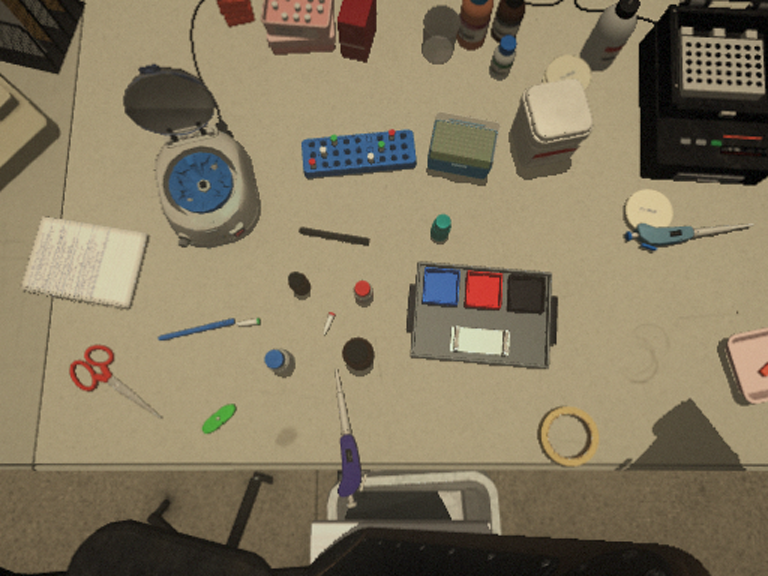

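View pics/side0.png

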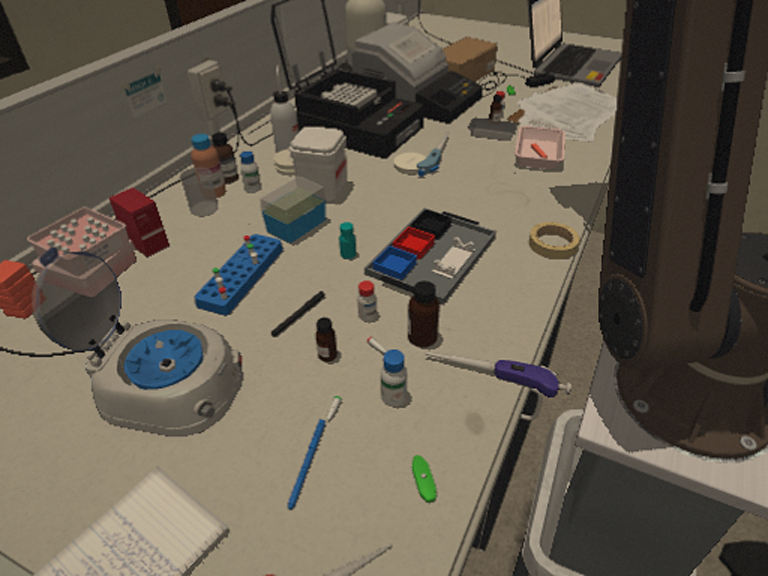

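Run:
```python
from h import *
shot("top","crop1",(110,120,370,260),3)
```

```text
(no output)
```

View pics/crop1.png

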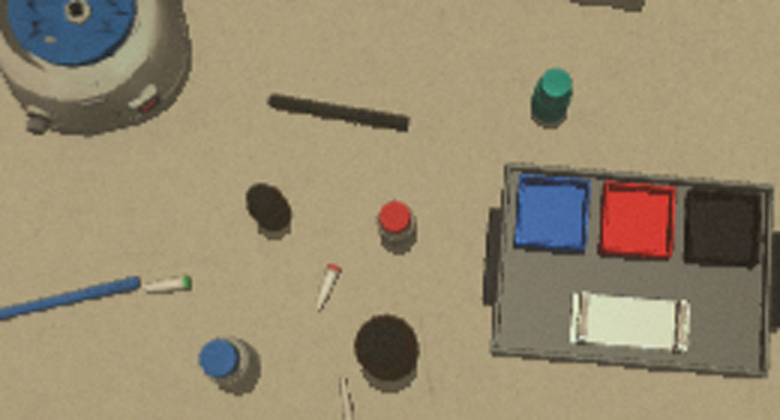

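The three views agree (3 pictures viewed). In full top-image pixels:
- **Red-capped candidates:** red cap bottle (242,192). The look-alike is the turquoise one at (294,152), and the red-tipped tube is at (220,215).
- **Black-capped candidates:** brown vial (197,188), versus the big brown bottle (239,236), which is larger.
- **Blue cap:** (183,239).
- **Pens:** black marker (223,158), versus the blue pen (133,219).
- **Cups:** blue, red and black run left to right, with a slight caddy yaw.

Next I refine these by colour blobs.

Run:
```python
from h import *
im=arm.get_image("top").astype(int); hsv=cv2.cvtColor(im.astype(np.uint8),cv2.COLOR_RGB2HSV).astype(int)
r,g,b=im[...,0],im[...,1],im[...,2]
M={"red":(r>140)&(g<90),"blue":(b>r+50)&(b>g+25),"dark":(im.sum(2)<150)}
def f(n,m,box,z):
    k=np.zeros(m.shape,bool); k[box[1]:box[3],box[0]:box[2]]=1; k&=m
    y,x=np.nonzero(k); c=(x.mean(),y.mean()); print(n,len(x),np.round(c,1),ray("top",c,z).round(4)); return x,y
f("redcap",M["red"],(230,180,255,205),.074)
f("bluecap",M["blue"],(172,228,198,252),.096)
x,y=f("vial",M["dark"],(186,176,212,206),.05)
i=y<191; print("vialcap top",x[i].mean(),y[i].mean(),ray("top",(x[i].mean(),y[i].mean()),.078).round(4))
f("cred",M["red"],(305,175,340,210),.012);f("cblue",M["blue"],(275,175,312,210),.012);f("cblack",M["dark"],(334,180,364,212),.015)
f("rest",(im.min(2)>170),(295,210,345,242),.012)
x,y=f("marker",M["dark"],(190,145,255,170),.0065)
P=np.array([ray("top",q,.0065)[:2] for q in zip(x,y)]); C=np.cov(P.T); e,V=np.linalg.eigh(C); print(V[:,1], (P-P.mean(0))@V[:,1]@np.ones(1) if 0 else (np.ptp((P-P.mean(0))@V[:,1])))
```

```text
redcap 76 [241.1 191.5] [0.5589 0.0679 0.074 ]
bluecap 101 [182.1 239. ] [0.4317 0.2161 0.096 ]
vial 142 [199.2 189.2] [0.57   0.1837 0.05  ]
vialcap top 198.45977011494253 186.7471264367816 [0.5711 0.1814 0.078 ]
cred 469 [322.1 193.2] [ 0.5659 -0.1586  0.012 ]
cblue 465 [293.5 191. ] [ 0.5723 -0.0778  0.012 ]
cblack 594 [350.4 195.6] [ 0.5584 -0.2377  0.015 ]
rest 484 [319.1 226.8] [ 0.4708 -0.1473  0.012 ]
marker 78 [223.1 157.9] [0.6708 0.1238 0.0065]
[0.17140238 0.98520111] 0.1324941263427864
```

Request:
jog_arm --increments '[[[0,0,0,-0.02,0,0,-0.12],[0,0,0,-0.02,0,0,-0.12],[0,0,0,0,0,0,-0.12],[0,0,0,0,0,0,-0.12],[0,0,0,0,0,0,-0.12],[0,0,0,0,0,0,-0.12],[0,0,0,0,0,0,-0.12],[0,0,0,0,0,0,-0.12],[0,0,0,0,0,0,-0.12],[0,0,0,0,0,0,-0.08],[0,0,0,0,0,0,0],[0,0,0,0,0,0,0],[0,0,0,0,0,0,0]]]' --squeeze 40

```text
t: 2.28
position: [0.2128, -0.6406, 0.2393]
ee_rot: [[-0.093, -0.996, 0.0], [-0.996, 0.093, 0.0], [-0.0, -0.0, -1.0]]
force: [-0.0, 0.1, 0.6]
gripper_width: 0.0856
```

Request:
jog_arm --increments '[[[0,-0.035,-0.0133,0,0,0,0],[0,-0.035,-0.0133,0,0,0,0],[0,-0.035,-0.0133,0,0,0,0],[0,-0.035,-0.0133,0,0,0,0],[0,-0.035,-0.0133,0,0,0,0],[0,-0.035,-0.0133,0,0,0,0],[0,-0.035,-0.0133,0,0,0,0],[0,-0.035,-0.0133,0,0,0,0],[0,-0.035,-0.0133,0,0,0,0],[0,-0.035,-0.0133,0,0,0,0],[0,-0.035,-0.0133,0,0,0,0],[0,-0.035,-0.0133,0,0,0,0],[0,-0.035,-0.0133,0,0,0,0],[0,-0.035,-0.0133,0,0,0,0],[0,-0.035,-0.0133,0,0,0,0],[0,-0.035,-0.0133,0,0,0,0],[0,-0.035,-0.0133,0,0,0,0],[0,-0.035,-0.0133,0,0,0,0],[0,-0.02,-0.007,0,0,0,0],[0,-0.017,-0.007,0,0,0,0]]]'

```text
t: 3.95
position: [0.5258, 0.0032, 0.2393]
ee_rot: [[-0.09, -0.996, 0.0], [-0.996, 0.09, 0.0], [-0.0, -0.0, -1.0]]
force: [0.2, -0.2, 0.2]
gripper_width: 0.0854
```

Request:
jog_arm --increments '[[[0,-0.035,-0.0133,0,0,0,0],[0,-0.035,-0.0133,0,0,0,0],[0,0,0,0,0,0,0],[0,0,0,0,0,0,0]]]'

```text
t: 4.28
position: [0.5583, 0.0699, 0.2387]
ee_rot: [[-0.09, -0.996, -0.001], [-0.996, 0.09, -0.0], [0.001, 0.001, -1.0]]
force: [-0.2, -1.0, -0.4]
gripper_width: 0.0852
```

Request:
jog_arm --increments '[[[0,0.003,-0.002,0.03,0,0,0],[0,0,0,0.03,0,0,0],[0,0,0,0.03,0,0,0],[0,0,0,0.03,0,0,0],[0,0,0,0.03,0,0,0],[0,0,0,0.025,0,0,0],[0,0,0,0.02,0,0,0],[0,0,0,0.01,0,0,0],[0,0,0,0,0,0,0],[0,0,0,0,0,0,0]]]'

```text
t: 5.12
position: [0.5599, 0.0647, 0.0349]
ee_rot: [[-0.091, -0.996, 0.0], [-0.996, 0.091, -0.0], [0.0, -0.0, -1.0]]
force: [0.2, -0.2, 1.0]
gripper_width: 0.0854
```

Run:
```python
from h import *
print(arm.observe()["position"])
shot("side","s1",(150,100,350,250),4)
```

```text
[0.55985257 0.06469786 0.03485091]
```

View pics/s1.png

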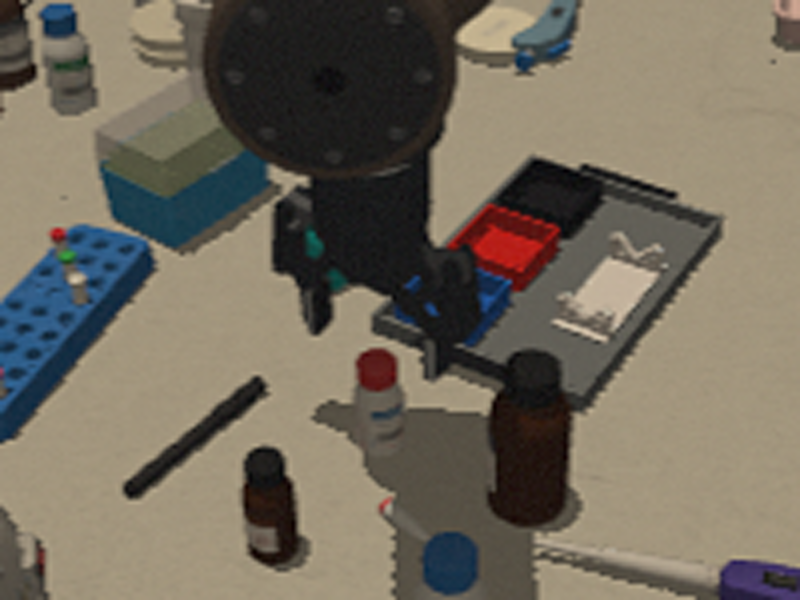

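Run:
```python
from h import *
s=arm.observe();p=s["position"]; R=s["ee_rot"]; print(s["t"],p,s["qpos"].round(3))
for c in("side","top"):
  for n,q in(("tcp",p),("f1",p+R@[0,.043,.0]),("f2",p-R@[0,.043,.0]),("redcaptop",[.56,.067,.074])): 
    u=px(c,q); print(c,n,u.round(1),((u-[150,100])*4).round())
shot("side","s2",(150,60,350,260),3);shot("top","t2",(150,120,370,260),3)
```

```text
5.1667 [0.56050785 0.06508611 0.03559993] [ 0.463  0.338 -0.44   0.001 -0.791 -0.554]
side tcp [244.3 199.7] [377. 399.]
side f1 [257.6 205.2] [430. 421.]
side f2 [231.4 194.3] [326. 377.]
side redcaptop [243.7 189.6] [375. 359.]
top tcp [242.7 193.5] [371. 374.]
top f1 [241.2 208.9] [365. 435.]
top f2 [244.2 178.4] [377. 314.]
top redcaptop [241.4 191.1] [366. 365.]
```

View pics/t2.png

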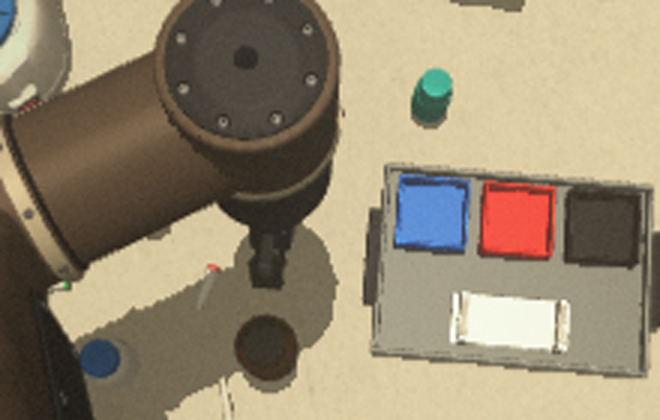

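Run:
```python
from h import *
im=cv2.imread("pics/s2.png"); p=np.array([.5605,.065,.0356]); ey=np.array([-.996,.091,0])
for s in(-.043,0,.043):
  for z in(.03,.04,.06,.08,.1):
    u=(px("side",[*(p+s*ey)[:2],z])-[150,60])*3; cv2.circle(im,tuple(int(v) for v in u),2,(0,255,255) if z!=.04 else (0,0,255),-1)
cv2.imwrite("pics/s2b.png",im)
```

```text
(no output)
```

View pics/s2b.png

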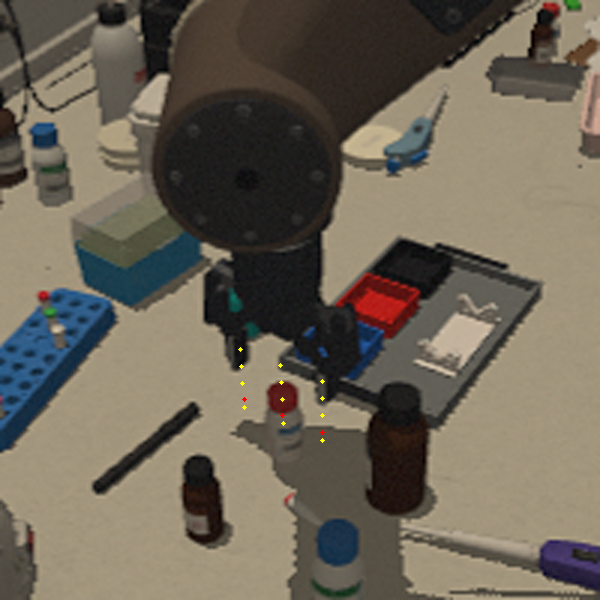

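Request:
jog_arm --increments '[[[0.65,0,0,0,0,0,0],[0.65,0,0,0,0,0,0],[0.65,0,0,0,0,0,0],[0.65,0,0,0,0,0,0],[0.65,0,0,0,0,0,0],[0.65,0,0,0,0,0,0]]]' --squeeze 20

```text
t: 5.77
position: [0.5596, 0.0651, 0.0343]
ee_rot: [[-0.09, -0.996, -0.0], [-0.996, 0.09, -0.0], [0.0, 0.0, -1.0]]
force: [-0.8, 1.2, 0.5]
gripper_width: 0.0302
```

Run:
```python
from h import *
print(arm.observe()["position"])
shot("side","s3",(190,120,310,240),4)
im=cv2.imread("pics/s3.png")
for z in(.02,.04,.06,.08,.1):
    u=(px("side",[.5605,.0651,z])-[190,120])*4; cv2.circle(im,tuple(int(v) for v in u),2,(0,255,255),-1)
cv2.imwrite("pics/s3.png",im)
```

```text
[0.55961018 0.06514646 0.03432594]
```

View pics/s3.png

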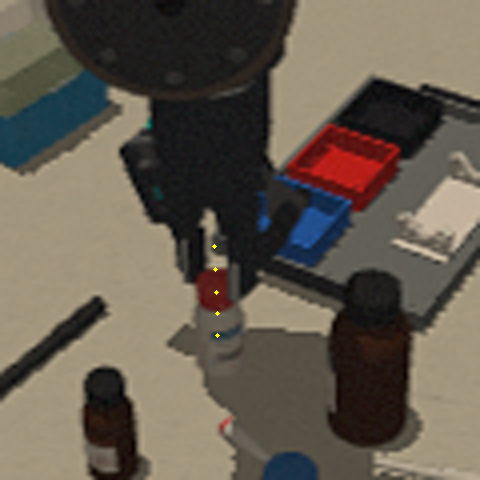

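Fingers closed to 30 mm (less than the 35 mm body), so the pictures are right. The fingertips really stand about 35–40 mm higher than the TCP reading implies. Grasping relative to the bottle absorbs this; I open and go lower.

Request:
jog_arm --increments '[[[0.1,0,0,0,0,0,0],[0.1,0,0,0,0,0,0],[0.1,0,0,0,0,0,0],[0.1,0,0,0,0,0,0],[0.1,-0.002,0,0.01,0,0,0],[0.1,0,0,0.01,0,0,0],[0.1,0,0,0.01,0,0,0],[0.1,0,0,0.006,0,0,0],[0.1,0,0,0,0,0,0],[0.1,0,0,0,0,0,0]]]'

```text
t: 6.65
position: [0.5593, 0.0668, -0.0026]
ee_rot: [[-0.09, -0.996, -0.002], [-0.996, 0.09, -0.001], [0.001, 0.002, -1.0]]
force: [-0.1, 0.3, 0.3]
gripper_width: 0.0772
```

Request:
jog_arm --increments '[[[0.9,0,0,0,0,0,0],[0.9,0,0,0,0,0,0],[0.9,0,0,0,0,0,0],[0.9,0,0,0,0,0,0],[0.9,0,0,0,0,0,0],[0.9,0,0,0,0,0,0],[0.9,0,0,0,0,0,0],[0.9,0,0,0,0,0,0]]]' --squeeze 35

```text
t: 7.32
position: [0.5601, 0.0672, -0.0011]
ee_rot: [[-0.09, -0.996, 0.001], [-0.996, 0.09, 0.0], [-0.0, -0.001, -1.0]]
force: [-1.1, -1.1, 6.1]
gripper_width: 0.0328
```

Run:
```python
from h import *
s=arm.observe(); print(s["t"],s["position"],s["gripper_width"],s["force"])
shot("side","s4",(190,120,310,240),4)
```

```text
7.3167 [ 0.56008359  0.0672011  -0.00109085] 0.032823931165539125 [-1.06189875 -1.07342056  6.10729096]
```

View pics/s4.png

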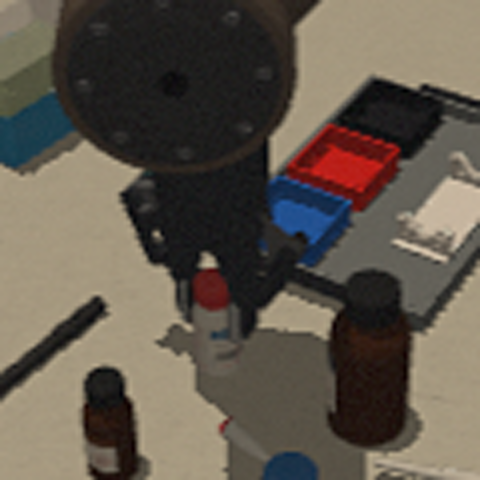

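Request:
jog_arm --increments '[[[0.9,0,0,-0.01,0,0,0],[0.9,0,0,-0.02,0,0,0],[0.9,0,0,-0.03,0,0,0],[0.9,0,0,-0.03,0,0,0],[0.9,0.01,0,-0.01,0,0,0],[0.9,0.025,-0.004,0,0,0,0],[0.9,0.03,-0.004,0,0,0,0],[0.9,0.03,-0.004,0,0,0,0],[0.9,0.03,-0.004,0,0,0,0],[0.9,0.03,-0.004,0,0,0,0],[0.9,0.03,-0.004,0,0,0,0],[0.9,0.025,-0.003,0,0,0,0],[0.9,0.014,0,0,0,0,0],[0.9,0,0,0,0,0,0],[0.9,0,0,0,0,0,0],[0.9,0,0,0,0,0,0]]]'

```text
t: 8.7
position: [0.5665, -0.158, 0.0984]
ee_rot: [[-0.09, -0.996, 0.0], [-0.996, 0.09, 0.0], [-0.0, -0.0, -1.0]]
force: [-0.4, 0.4, -0.6]
gripper_width: 0.0325
```

Run:
```python
from h import *
s=arm.observe(); print(s["t"],s["position"],s["gripper_width"],s["force"])
shot("side","s5",(220,80,340,200),4)
im=cv2.imread("pics/s5.png"); p=s["position"]
for z in(.1,.12,.14,.16):
    u=(px("side",[p[0],p[1],z])-[220,80])*4; cv2.circle(im,tuple(int(v) for v in u),2,(0,255,255),-1)
cv2.imwrite("pics/s5.png",im)
```

```text
8.7 [ 0.56648746 -0.15796952  0.09841621] 0.032473849760224514 [-0.36485608  0.38765666 -0.63409885]
```

View pics/s5.png

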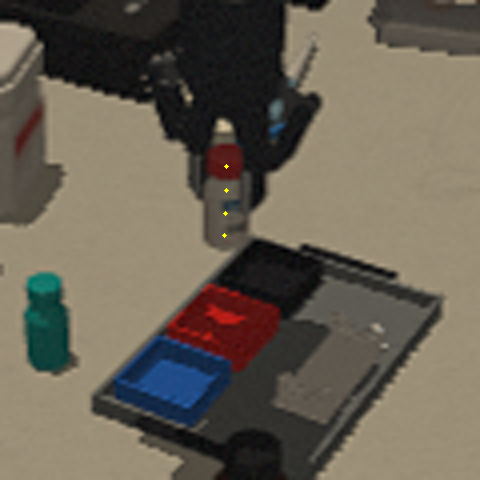

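Request:
jog_arm --increments '[[[0.9,0,0,0.02,0,0,0],[0.9,0.001,0,0.025,0,0,0],[0.9,0,0,0.02,0,0,0],[0.9,0,0,0.015,0,0,0],[0.9,0,0,0.007,0,0,0],[0.9,0,0,0.001,0,0,0],[0.9,0,0,0.001,0,0,0],[0.9,0,0,0.001,0,0,0],[0.9,0,0,0,0,0,0]]]'

```text
t: 9.5
position: [0.5673, -0.1592, 0.0093]
ee_rot: [[-0.089, -0.996, 0.002], [-0.996, 0.089, 0.0], [-0.0, -0.002, -1.0]]
force: [0.1, 0.1, 0.1]
gripper_width: 0.0323
```

Request:
jog_arm --increments '[[[0.9,0,0,0.001,0,0,0],[0.9,0,0,0.001,0,0,0],[0.9,0,0,0,0,0,0]]]'

```text
t: 9.75
position: [0.567, -0.1595, 0.0069]
ee_rot: [[-0.09, -0.996, 0.001], [-0.996, 0.09, -0.0], [-0.0, -0.001, -1.0]]
force: [-0.5, 0.1, 2.4]
gripper_width: 0.0326
```

Request:
jog_arm --increments '[[[0.4,0,0,0,0,0,0],[0.3,0,0,0,0,0,0],[0.3,0,0,0,0,0,0],[0.2,0,0,0,0,0,0],[0.2,0,0,0,0,0,0],[0.1,0,0,-0.01,0,0,0],[0,0,0,-0.02,0,0,0],[0,0,0,-0.03,0,0,0],[0,0,0,-0.03,0,0,0],[0,0,0,-0.03,0,0,0],[0,0,0,-0.03,0,0,0]]]'

```text
t: 10.67
position: [0.5662, -0.1594, 0.1587]
ee_rot: [[-0.09, -0.996, 0.001], [-0.996, 0.09, -0.0], [0.0, -0.001, -1.0]]
force: [0.9, 0.1, -0.4]
gripper_width: 0.0854
```

Request:
jog_arm --increments '[[[0,-0.015,0.007,0,0,0,0],[0,-0.03,0.014,0,0,0,0],[0,-0.03,0.014,0,0,0,0],[0,-0.03,0.014,0,0,0,0],[0,-0.03,0.014,0,0,0,0],[0,-0.03,0.014,0,0,0,0],[0,-0.03,0.014,0,0,0,0],[0,-0.03,0.014,0,0,0,0],[0,-0.03,0.014,0,0,0,0],[0,-0.03,0.014,0,0,0,0],[0,-0.03,0.014,0,0,0,0],[0,-0.03,0.014,0,0,0,0],[0,-0.018,0.005,0,0,0,0],[0,0,0,0,0,0,0],[0,0,0,0,0,0,0]]]'

```text
t: 11.92
position: [0.4335, 0.218, 0.157]
ee_rot: [[-0.088, -0.996, 0.0], [-0.996, 0.088, 0.0], [-0.0, -0.0, -1.0]]
force: [0.0, -0.6, -0.5]
gripper_width: 0.0855
```

Run:
```python
from h import *
s=arm.observe(); print(s["t"],s["position"],s["qpos"].round(2))
shot("top","t6")
for c in("top","side"):
  if c=="side": shot(c,"s6",(220,120,340,200),4)
  for n in("red_cap_bottle","blue_cap_bottle"):
    for d in arm.tip_of(c,n): print(c,n,round(d["confidence"],2),np.round(w(c,d["xyz"]),3))
```

```text
11.9167 [0.43346319 0.21797337 0.15695021] [ 0.87  0.08 -0.46  0.   -1.04 -0.96]
top red_cap_bottle 0.59 [ 0.565 -0.163  0.01 ]
top red_cap_bottle 0.48 [ 0.685 -0.081  0.   ]
top blue_cap_bottle 0.78 [0.435 0.218 0.004]
side red_cap_bottle 0.39 [ 0.686 -0.079 -0.001]
side blue_cap_bottle 0.9 [0.434 0.217 0.002]
```

View pics/t6.png

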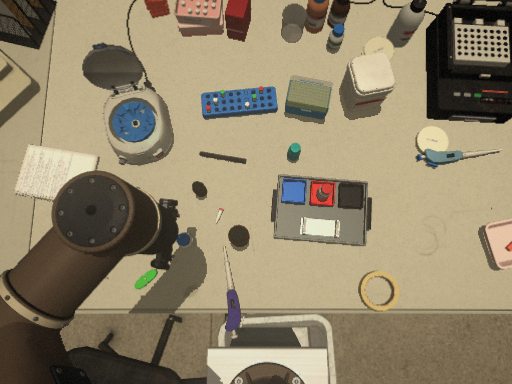

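Red stands upright, centred in the red cup at (322,194), and the gripper is above the blue bottle (184,239). I descend and grip.

Request:
jog_arm --increments '[[[0,0,-0.001,0.03,0,0,0],[0,0,0,0.03,0,0,0],[0,0,0,0.03,0,0,0],[0,0,0,0.03,0,0,0],[0,0,0,0.018,0,0,0],[0,0,0,0.007,0,0,0],[0,0,0,0,0,0,0],[0,0,0,0,0,0,0]]]'

```text
t: 12.88
position: [0.4353, 0.217, 0.0118]
ee_rot: [[-0.09, -0.996, 0.0], [-0.996, 0.09, -0.0], [0.0, -0.0, -1.0]]
force: [0.2, 0.6, -0.5]
gripper_width: 0.0855
```

Request:
jog_arm --increments '[[[0.9,0,0,0,0,0,0],[0.9,0,0,0,0,0,0],[0.9,0,0,0,0,0,0],[0.9,0,0,0,0,0,0],[0.9,0,0,0,0,0,0],[0.9,0,0,0,0,0,0],[0.9,0,0,0,0,0,0],[0.9,0,0,0,0,0,0]]]' --squeeze 35

```text
t: 13.55
position: [0.4352, 0.2176, 0.0123]
ee_rot: [[-0.089, -0.996, 0.001], [-0.996, 0.089, 0.001], [-0.001, -0.001, -1.0]]
force: [-1.2, 0.7, 6.8]
gripper_width: 0.0401
```

Request:
jog_arm --increments '[[[0.9,0,0,-0.01,0,0,0],[0.9,0,0,-0.02,0,0,0],[0.9,0,0,-0.03,0,0,0],[0.9,0,0,-0.03,0,0,0],[0.9,0,0,-0.03,0,0,0],[0.9,0,0,-0.03,0,0,0],[0.9,0.013,-0.008,0,0,0,0],[0.9,0.03,-0.0175,0,0,0,0],[0.9,0.03,-0.0175,0,0,0,0],[0.9,0.03,-0.0175,0,0,0,0],[0.9,0.03,-0.0175,0,0,0,0],[0.9,0.03,-0.0175,0,0,0,0],[0.9,0.03,-0.0175,0,0,0,0],[0.9,0.03,-0.0175,0,0,0,0],[0.9,0.03,-0.0175,0,0,0,0],[0.9,0.02,-0.012,0,0,0,0],[0.9,0.01,-0.005,0,0,0,0],[0.9,0,0,0,0,0,0],[0.9,0,0,0,0,0,0],[0.9,0,0,0,0,0,0]]]'

```text
t: 15.22
position: [0.5732, -0.0791, 0.1614]
ee_rot: [[-0.09, -0.996, -0.0], [-0.996, 0.09, 0.0], [-0.0, 0.0, -1.0]]
force: [-0.5, -0.2, -0.7]
gripper_width: 0.0398
```

Request:
jog_arm --increments '[[[0.9,0,0,0.02,0,0,0],[0.9,0,0,0.03,0,0,0],[0.9,0,0,0.03,0,0,0],[0.9,0,0,0.025,0,0,0],[0.9,0,0,0.02,0,0,0],[0.9,0,0,0.01,0,0,0],[0.9,0,0,0.004,0,0,0],[0.9,0,0,0.001,0,0,0],[0.9,0,0,0,0,0,0],[0.9,0,0,0,0,0,0]]]'

```text
t: 16.05
position: [0.5747, -0.0794, 0.0227]
ee_rot: [[-0.089, -0.996, 0.002], [-0.996, 0.089, 0.0], [-0.0, -0.002, -1.0]]
force: [0.0, 0.2, 0.3]
gripper_width: 0.04
```

Request:
jog_arm --increments '[[[0.9,0,0,0.001,0,0,0],[0.9,0,0,0,0,0,0]]]'

```text
t: 16.22
position: [0.5742, -0.0796, 0.0212]
ee_rot: [[-0.09, -0.996, 0.002], [-0.996, 0.09, 0.0], [-0.0, -0.002, -1.0]]
force: [0.1, 0.2, -0.2]
gripper_width: 0.0401
```

Request:
jog_arm --increments '[[[0.9,0,0,0.001,0,0,0],[0.9,0,0,0.0005,0,0,0],[0.9,0,0,0,0,0,0]]]'

```text
t: 16.47
position: [0.5743, -0.0798, 0.0203]
ee_rot: [[-0.09, -0.996, 0.001], [-0.996, 0.09, -0.0], [0.0, -0.001, -1.0]]
force: [-3.5, 2.6, 9.9]
gripper_width: 0.0401
```

Request:
jog_arm --increments '[[[0.4,0,0,0,0,0,0],[0.3,0,0,0,0,0,0],[0.3,0,0,0,0,0,0],[0.2,0,0,0,0,0,0],[0.2,0,0,0,0,0,0],[0.1,0,0,-0.01,0,0,0],[0,0,0,-0.02,0,0,0],[0,0,0,-0.03,0,0,0],[0,0,0,-0.03,0,0,0],[0,0,0,-0.03,0,0,0],[0,0,0,-0.02,0,0,0]]]'

```text
t: 17.38
position: [0.5747, -0.0799, 0.1628]
ee_rot: [[-0.089, -0.996, 0.004], [-0.996, 0.089, -0.0], [-0.0, -0.004, -1.0]]
force: [1.0, 0.5, 0.2]
gripper_width: 0.0855
```

Request:
jog_arm --increments '[[[0,-0.012,0.002,0,0,0,0],[0,-0.03,0.003,0,0,0,0],[0,-0.03,0.003,0,0,0,0],[0,-0.03,0.003,0,0,0,0],[0,-0.03,0.003,0,0,0,0],[0,-0.03,0.003,0,0,0,0],[0,-0.03,0.003,0,0,0,0],[0,-0.03,0.002,0,0,0,0],[0,-0.025,0.002,0,0,0,0],[0,-0.015,0,0,0,0,0],[0,0,0,0,0,0,0],[0,0,0,0,0,0,0]]]'

```text
t: 18.38
position: [0.573, 0.1839, 0.1587]
ee_rot: [[-0.088, -0.996, -0.001], [-0.996, 0.088, -0.0], [0.0, 0.0, -1.0]]
force: [0.0, -0.4, -0.2]
gripper_width: 0.085
```

Run:
```python
from h import *
s=arm.observe(); print(s["t"],s["position"])
shot("top","t7",(150,110,390,270),3)
for c in("top","side"):
  if c=="side": shot(c,"s7",(220,120,340,200),4)
  for n in("red_cap_bottle","blue_cap_bottle","brown_vial"):
    for d in arm.tip_of(c,n): print(c,n,round(d["confidence"],2),np.round(w(c,d["xyz"]),3))
```

```text
18.3833 [0.57303826 0.1839059  0.15865987]
top red_cap_bottle 0.58 [ 0.568 -0.163  0.013]
top red_cap_bottle 0.5 [ 0.687 -0.081  0.002]
top blue_cap_bottle 0.5 [ 0.575 -0.079  0.008]
top brown_vial 0.64 [0.577 0.187 0.   ]
side red_cap_bottle 0.64 [ 0.569 -0.159  0.008]
side red_cap_bottle 0.32 [ 0.495  0.38  -0.004]
side blue_cap_bottle 0.93 [ 0.576 -0.082  0.007]
```

View pics/t7.png

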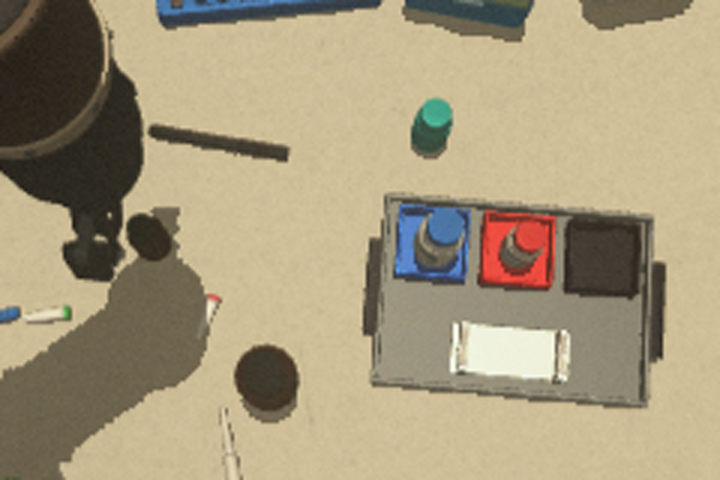

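Blue and red stand upright in their cups, and the gripper is beside and above the vial (cap at full-image pixel about (199,188)). I go down with a 3 mm correction.

Request:
jog_arm --increments '[[[0,-0.001,-0.003,0.03,0,0,0],[0,0,0,0.03,0,0,0],[0,0,0,0.03,0,0,0],[0,0,0,0.03,0,0,0],[0,0,0,0.025,0,0,0],[0,0,0,0.01,0,0,0],[0,0,0,0,0,0,0],[0,0,0,0,0,0,0]]]'

```text
t: 19.45
position: [0.5769, 0.184, 0.0043]
ee_rot: [[-0.09, -0.996, 0.0], [-0.996, 0.09, -0.0], [0.0, -0.0, -1.0]]
force: [-0.3, -0.1, 1.1]
gripper_width: 0.0854
```

Request:
jog_arm --increments '[[[0.9,0,0,0,0,0,0],[0.9,0,0,0,0,0,0],[0.9,0,0,0,0,0,0],[0.9,0,0,0,0,0,0],[0.9,0,0,0,0,0,0],[0.9,0,0,0,0,0,0],[0.9,0,0,0,0,0,0],[0.9,0,0,0,0,0,0]]]' --squeeze 35

```text
t: 20.12
position: [0.5768, 0.1844, 0.005]
ee_rot: [[-0.09, -0.996, 0.001], [-0.996, 0.09, 0.001], [-0.001, -0.001, -1.0]]
force: [-2.8, 0.1, 6.1]
gripper_width: 0.033
```

Request:
jog_arm --increments '[[[0.9,0,0,-0.01,0,0,0],[0.9,0,0,-0.02,0,0,0],[0.9,0,0,-0.03,0,0,0],[0.9,0,0,-0.03,0,0,0],[0.9,0,0,-0.03,0,0,0],[0.9,0,0,-0.03,0,0,0],[0.9,0.013,-0.001,0,0,0,0],[0.9,0.03,-0.002,0,0,0,0],[0.9,0.038,-0.002,0,0,0,0],[0.9,0.038,-0.002,0,0,0,0],[0.9,0.038,-0.002,0,0,0,0],[0.9,0.038,-0.002,0,0,0,0],[0.9,0.038,-0.002,0,0,0,0],[0.9,0.038,-0.002,0,0,0,0],[0.9,0.038,-0.002,0,0,0,0],[0.9,0.038,-0.001,0,0,0,0],[0.9,0.038,-0.001,0,0,0,0],[0.9,0.025,0,0,0,0,0],[0.9,0.013,0,0,0,0,0],[0.9,0,0,0,0,0,0]]]'

```text
t: 21.78
position: [0.5566, -0.2413, 0.154]
ee_rot: [[-0.093, -0.996, -0.0], [-0.996, 0.093, -0.0], [0.0, 0.0, -1.0]]
force: [0.1, 1.9, -0.1]
gripper_width: 0.0323
```

Request:
jog_arm --increments '[[[0.9,0,0,0,0,0,0],[0.9,0,0,0,0,0,0]]]'

```text
t: 21.95
position: [0.5573, -0.2382, 0.154]
ee_rot: [[-0.09, -0.996, 0.0], [-0.996, 0.09, 0.0], [-0.0, -0.0, -1.0]]
force: [-0.5, -0.7, 0.0]
gripper_width: 0.0324
```

Request:
jog_arm --increments '[[[0.9,0,-0.001,0.02,0,0,0],[0.9,0,0,0.03,0,0,0],[0.9,0,0,0.03,0,0,0],[0.9,0,0,0.025,0,0,0],[0.9,0,0,0.02,0,0,0],[0.9,0,0,0.01,0,0,0],[0.9,0,0,0.004,0,0,0],[0.9,0,0,0,0,0,0],[0.9,0,0,0,0,0,0]]]'

```text
t: 22.7
position: [0.5593, -0.2387, 0.0159]
ee_rot: [[-0.089, -0.996, 0.001], [-0.996, 0.089, -0.0], [0.0, -0.001, -1.0]]
force: [-0.1, 0.9, -0.3]
gripper_width: 0.0325
```

Request:
jog_arm --increments '[[[0.9,0,0,0.001,0,0,0],[0.9,0,0,0.001,0,0,0],[0.9,0,0,0,0,0,0]]]'

```text
t: 22.95
position: [0.5588, -0.239, 0.0136]
ee_rot: [[-0.09, -0.996, 0.001], [-0.996, 0.09, -0.0], [-0.0, -0.001, -1.0]]
force: [-0.0, -0.0, 0.3]
gripper_width: 0.0323
```

Request:
jog_arm --increments '[[[0.9,0,0,0.001,0,0,0],[0.9,0,0,0.0005,0,0,0],[0.9,0,0,0,0,0,0]]]'

```text
t: 23.2
position: [0.5588, -0.2394, 0.0129]
ee_rot: [[-0.089, -0.996, 0.001], [-0.996, 0.089, -0.001], [0.001, -0.001, -1.0]]
force: [-2.6, 1.0, 9.4]
gripper_width: 0.0323
```

Request:
jog_arm --increments '[[[0.4,0,0,0,0,0,0],[0.3,0,0,0,0,0,0],[0.3,0,0,0,0,0,0],[0.2,0,0,0,0,0,0],[0.2,0,0,0,0,0,0],[0.1,0,0,-0.01,0,0,0],[0,0,0,-0.02,0,0,0],[0,0,0,-0.03,0,0,0],[0,0,0,-0.03,0,0,0],[0,0,0,-0.03,0,0,0],[0,0,0,-0.03,0,0,0]]]'

```text
t: 24.12
position: [0.5581, -0.239, 0.1636]
ee_rot: [[-0.09, -0.996, 0.0], [-0.996, 0.09, -0.0], [0.0, -0.0, -1.0]]
force: [0.3, -0.3, -0.4]
gripper_width: 0.0851
```

Request:
jog_arm --increments '[[[0,-0.015,-0.003,0,0,0,0],[0,-0.03,-0.0065,0,0,0,0],[0,-0.03,-0.0065,0,0,0,0],[0,-0.03,-0.0065,0,0,0,0],[0,-0.03,-0.0065,0,0,0,0],[0,-0.03,-0.0065,0,0,0,0],[0,-0.03,-0.0065,0,0,0,0],[0,-0.03,-0.0065,0,0,0,0],[0,-0.03,-0.0065,0,0,0,0],[0,-0.03,-0.0065,0,0,0,0],[0,-0.03,-0.0065,0,0,0,0],[0,-0.03,-0.0065,0,0,0,0],[0,-0.018,-0.0045,0,0,0,0],[0,-0.009,0,0,0,0,0],[0,0,0,0,0,0,0.087],[0,0,0,0.03,0,0,0],[0,0,0,0.03,0,0,0],[0,0,0,0,0,0,0],[0,0,0,0,0,0,0]]]'

```text
t: 25.7
position: [0.6693, 0.1233, 0.1005]
ee_rot: [[-0.176, -0.984, -0.003], [-0.984, 0.176, -0.002], [0.002, 0.003, -1.0]]
force: [0.2, 0.3, 1.2]
gripper_width: 0.0856
```

Run:
```python
from h import *
s=arm.observe(); print(s["t"],s["position"])
shot("side","s8",(150,110,350,260),3.5)
shot("top","t8",(150,110,390,270),3)
for c in("top","side"):
  for n in("marker","brown_vial"):
    for d in arm.tip_of(c,n): print(c,n,round(d["confidence"],2),np.round(w(c,d["xyz"]),3))
```

```text
25.7 [0.66929825 0.12325061 0.10048789]
top marker 0.45 [0.671 0.124 0.004]
top brown_vial 0.73 [ 0.559 -0.237  0.01 ]
side marker 0.6 [ 0.671  0.123 -0.001]
side marker 0.55 [ 0.445  0.074 -0.001]
side brown_vial 0.53 [ 0.559 -0.242  0.008]
```

View pics/s8.png

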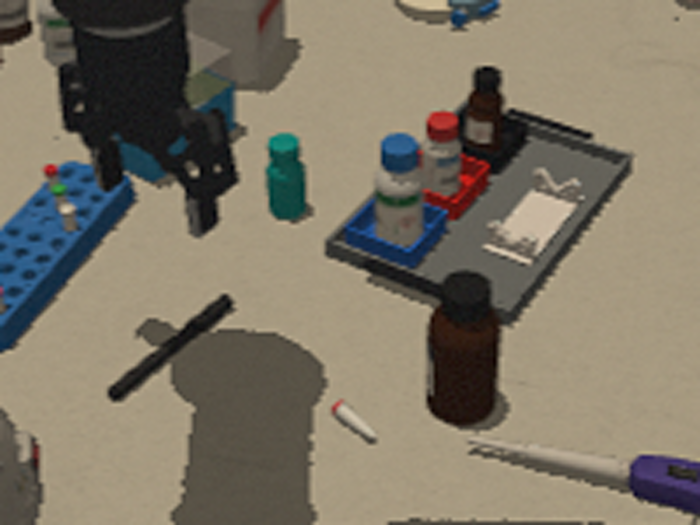

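All three bottles stand in their matching cups: blue (400,190), red (441,155) and vial (485,115) in the crop. The open jaws are square to the marker (172,345). I narrow the jaws first, then lower and feel for the table.

Request:
jog_arm --increments '[[[0.62,-0.001,-0.002,0.03,0,0,0],[0.62,0,0,0.03,0,0,0],[0.62,0,0,0.02,0,0,0],[0.62,0,0,0.015,0,0,0],[0.62,0,0,0.008,0,0,0],[0.62,0,0,0,0,0,0],[0.62,0,0,0,0,0,0],[0.62,0,0,0,0,0,0]]]' --squeeze 30

```text
t: 26.67
position: [0.6737, 0.1254, -0.0001]
ee_rot: [[-0.176, -0.984, 0.002], [-0.984, 0.176, 0.001], [-0.001, -0.002, -1.0]]
force: [0.9, 0.2, 0.7]
gripper_width: 0.0325
```

Run:
```python
from h import *
s=arm.observe(); print(s["t"],s["position"],s["gripper_width"])
shot("side","s9",(150,140,270,260),4)
im=cv2.imread("pics/s9.png"); p=s["position"];R=s["ee_rot"]
for q in (-.017,.017):
  for z in(0,.01,.02,.03,.04):
    u=(px("side",[*(p+R[:,1]*q)[:2],z])-[150,140])*4; cv2.circle(im,tuple(int(v) for v in u),2,(0,255,255),-1)
cv2.imwrite("pics/s9.png",im)
```

```text
26.6667 [ 6.73677638e-01  1.25448387e-01 -8.29479226e-05] 0.032500385025577054
```

View pics/s9.png

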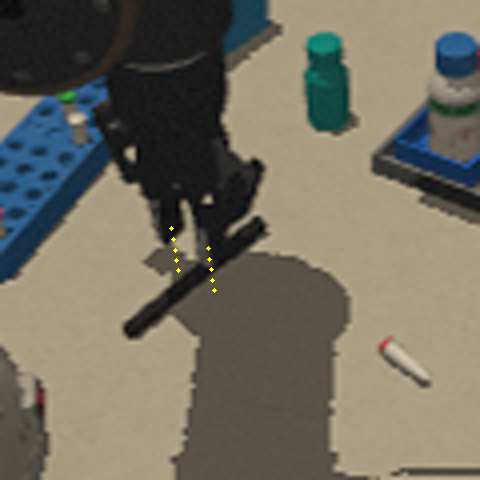

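Request:
jog_arm --increments '[[[0.62,0,0.002,0.008,0,0,0],[0.62,0,0,0.008,0,0,0],[0.62,0,0,0.004,0,0,0],[0.62,0,0,0,0,0,0]]]'

```text
t: 27.05
position: [0.6695, 0.125, -0.0232]
ee_rot: [[-0.176, -0.984, -0.002], [-0.984, 0.176, -0.001], [0.001, 0.002, -1.0]]
force: [0.2, 0.9, -0.1]
gripper_width: 0.0325
```

Request:
jog_arm --increments '[[[0.62,0,0,0.002,0,0,0],[0.62,0,0,0.002,0,0,0],[0.62,0,0,0,0,0,0]]]'

```text
t: 27.3
position: [0.6705, 0.1253, -0.0261]
ee_rot: [[-0.176, -0.984, -0.0], [-0.984, 0.176, -0.0], [0.0, 0.0, -1.0]]
force: [-0.3, -0.4, 0.3]
gripper_width: 0.0322
```

Request:
jog_arm --increments '[[[0.62,0,0,0.001,0,0,0],[0.62,0,0,0.001,0,0,0],[0.62,0,0,0,0,0,0]]]'

```text
t: 27.55
position: [0.6706, 0.1254, -0.0278]
ee_rot: [[-0.176, -0.984, -0.0], [-0.984, 0.176, 0.0], [-0.0, 0.0, -1.0]]
force: [-0.4, 0.1, 0.3]
gripper_width: 0.0323
```

Request:
jog_arm --increments '[[[0.62,0,0,0.001,0,0,0],[0.62,0,0,0.001,0,0,0],[0.62,0,0,0,0,0,0]]]'

```text
t: 27.8
position: [0.6705, 0.1254, -0.0299]
ee_rot: [[-0.176, -0.984, -0.0], [-0.984, 0.176, -0.0], [0.0, 0.0, -1.0]]
force: [0.7, 0.4, -0.3]
gripper_width: 0.0326
```

Request:
jog_arm --increments '[[[0.62,0,0,0.001,0,0,0],[0.62,0,0,0.001,0,0,0],[0.62,0,0,0,0,0,0]]]'

```text
t: 28.05
position: [0.6705, 0.1254, -0.032]
ee_rot: [[-0.176, -0.984, -0.0], [-0.984, 0.176, -0.0], [0.0, 0.0, -1.0]]
force: [-0.8, 0.9, -0.3]
gripper_width: 0.0323
```

Request:
jog_arm --increments '[[[0.62,0,0,0.001,0,0,0],[0.62,0,0,0.001,0,0,0],[0.62,0,0,0,0,0,0]]]'

```text
t: 28.3
position: [0.6707, 0.1254, -0.0325]
ee_rot: [[-0.176, -0.984, 0.0], [-0.984, 0.176, -0.0], [0.0, -0.0, -1.0]]
force: [-2.9, 1.1, 9.4]
gripper_width: 0.0325
```

Request:
jog_arm --increments '[[[0.62,0,0,0.001,0,0,0],[0.62,0,0,0.001,0,0,0],[0.62,0,0,0,0,0,0]]]'

```text
t: 28.55
position: [0.6708, 0.1254, -0.0326]
ee_rot: [[-0.175, -0.985, 0.001], [-0.985, 0.175, -0.0], [0.0, -0.001, -1.0]]
force: [-9.7, 0.3, 22.9]
gripper_width: 0.0323
```

Request:
jog_arm --increments '[[[0.62,0,0,-0.004,0,0,0],[0.62,0,0,-0.003,0,0,0],[0.62,0,0,0,0,0,0],[0.75,0,0,0,0,0,0],[1,0,0,0,0,0,0],[1,0,0,0,0,0,0],[1,0,0,0,0,0,0],[1,0,0,0,0,0,0],[1,0,0,0,0,0,0],[1,0,0,0,0,0,0]]]' --squeeze 35

```text
t: 29.38
position: [0.6705, 0.1254, -0.029]
ee_rot: [[-0.176, -0.984, -0.0], [-0.984, 0.176, -0.0], [0.0, 0.0, -1.0]]
force: [-1.2, 0.9, -0.3]
gripper_width: 0.0106
```

Request:
jog_arm --increments '[[[1,0,0,-0.01,0,0,0],[1,0,0,-0.02,0,0,0],[1,0,0,-0.03,0,0,0],[1,0,0,-0.03,0,0,0],[1,0,0,-0.03,0,0,0],[1,0,0,-0.03,0,0,0],[1,0,0,-0.01,0,0,-0.087],[1,0.012,0.007,0,0,0,0],[1,0.03,0.018,0,0,0,0],[1,0.03,0.018,0,0,0,0],[1,0.03,0.018,0,0,0,0],[1,0.03,0.018,0,0,0,0],[1,0.03,0.018,0,0,0,0],[1,0.03,0.018,0,0,0,0],[1,0.03,0.018,0,0,0,0],[1,0.03,0.018,0,0,0,0],[1,0.025,0.015,0,0,0,0],[1,0.015,0.008,0,0,0,0],[1,0,0,0,0,0,0],[1,0,0,0,0,0,0]]]'

```text
t: 31.05
position: [0.47, -0.1506, 0.1315]
ee_rot: [[-0.093, -0.996, 0.0], [-0.996, 0.093, 0.0], [-0.0, -0.0, -1.0]]
force: [0.7, -0.6, 0.1]
gripper_width: 0.0104
```

Request:
jog_arm --increments '[[[1,0,0,0.02,0,0,0],[1,0,0,0.02,0,0,0],[1,0,0,0.02,0,0,0],[1,0,0,0.02,0,0,0],[1,0,0,0,0,0,0],[1,0,0,0,0,0,0]]]'

```text
t: 31.55
position: [0.4706, -0.1494, 0.0507]
ee_rot: [[-0.089, -0.996, -0.003], [-0.996, 0.089, -0.0], [0.001, 0.003, -1.0]]
force: [0.5, 0.3, 0.4]
gripper_width: 0.0105
```

Run:
```python
from h import *
s=arm.observe(); p=s["position"]; print(s["t"],p,s["gripper_width"])
shot("side","s10",(210,80,360,210),4)
```

```text
31.55 [ 0.47057049 -0.14941831  0.05073908] 0.010476703070347315
```

View pics/s10.png

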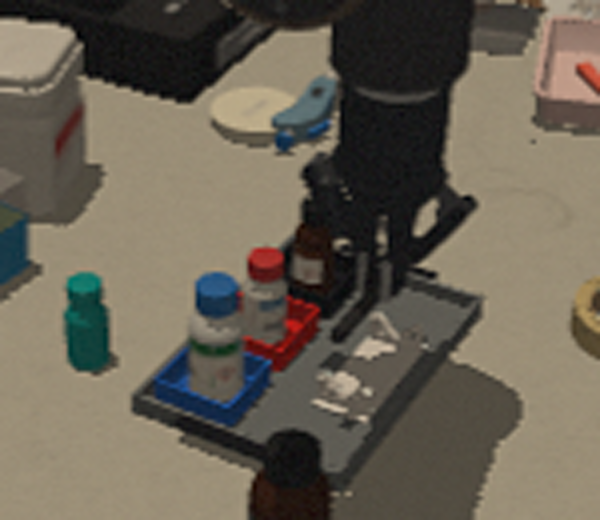

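The marker is held parallel to the rest, and the fingers are clear of the bottles. I lower it.

Request:
jog_arm --increments '[[[1,0,0,0.015,0,0,0],[1,0,0,0.015,0,0,0],[1,0,0,0.015,0,0,0],[1,0,0,0.008,0,0,0],[1,0,0,0.003,0,0,0],[1,0,0,0.002,0,0,0],[1,0,0,0,0,0,0],[1,0,0,0,0,0,0]]]'

```text
t: 32.27
position: [0.4717, -0.1498, -0.0059]
ee_rot: [[-0.09, -0.996, 0.001], [-0.996, 0.09, -0.0], [-0.0, -0.001, -1.0]]
force: [0.4, -0.1, -0.1]
gripper_width: 0.0103
```

Request:
jog_arm --increments '[[[1,0,0,0.001,0,0,0],[1,0,0,0.001,0,0,0],[1,0,0,0,0,0,0]]]'

```text
t: 32.52
position: [0.4712, -0.1498, -0.0085]
ee_rot: [[-0.09, -0.996, 0.0], [-0.996, 0.09, 0.0], [-0.0, -0.0, -1.0]]
force: [0.0, 0.3, 0.1]
gripper_width: 0.0108
```

Request:
jog_arm --increments '[[[1,0,0,0.001,0,0,0],[1,0,0,0.001,0,0,0],[1,0,0,0,0,0,0]]]'

```text
t: 32.77
position: [0.4709, -0.1498, -0.0109]
ee_rot: [[-0.09, -0.996, -0.0], [-0.996, 0.09, 0.0], [0.0, 0.0, -1.0]]
force: [0.4, -0.1, -0.5]
gripper_width: 0.0103
```

Request:
jog_arm --increments '[[[1,0,0,0.001,0,0,0],[1,0,0,0.001,0,0,0],[1,0,0,0,0,0,0]]]'

```text
t: 33.02
position: [0.4711, -0.1499, -0.0115]
ee_rot: [[-0.089, -0.996, 0.0], [-0.996, 0.089, -0.0], [0.0, -0.0, -1.0]]
force: [-5.9, 3.4, 18.4]
gripper_width: 0.0107
```

Request:
jog_arm --increments '[[[1,0,0,-0.001,0,0,0],[0.85,0,0,0,0,0,0],[0.7,0,0,0,0,0,0],[0.6,0,0,0,0,0,0],[0.5,0,0,0,0,0,0],[0.5,0,0,0,0,0,0],[0.5,0,0,0,0,0,0],[0.5,0,0,-0.01,0,0,0],[0.5,0,0,-0.02,0,0,0],[0.5,0,0,-0.03,0,0,0],[0.5,0,0,-0.03,0,0,0],[0.5,0,0,-0.03,0,0,0],[0.5,0,0,-0.03,0,0,0],[0.5,0,0,-0.03,0,0,0],[0.5,0.03,0,0,0,0,0],[0.5,0.03,0,0,0,0,0],[0.5,0.03,0,0,0,0,0],[0.5,0.03,0,0,0,0,0],[0.5,0.03,0,0,0,0,0],[0.5,0.03,0,0,0,0,0]]]'

```text
t: 34.68
position: [0.4545, -0.3304, 0.1682]
ee_rot: [[-0.09, -0.996, -0.0], [-0.996, 0.09, 0.0], [-0.0, 0.0, -1.0]]
force: [1.3, -0.0, 0.0]
gripper_width: 0.0426
```

Request:
jog_arm --increments '[[[0.5,0.03,0,0,0,0,0],[0.5,0.03,0,0,0,0,0],[0.5,0.03,0,0,0,0,0],[0.5,0.03,0,0,0,0,0],[0.5,0,0,0,0,0,0],[0.5,0,0,0,0,0,0]]]'

```text
t: 35.18
position: [0.4433, -0.4497, 0.1672]
ee_rot: [[-0.092, -0.996, -0.001], [-0.996, 0.092, 0.001], [-0.001, 0.001, -1.0]]
force: [0.7, -0.2, -0.2]
gripper_width: 0.0426
```

Run:
```python
from h import *
s=arm.observe(); p=s["position"]; print(s["t"],p,s["force"])
a=arm.get_image("side")[100:270,170:350]; b=arm.get_image("top")[130:260,190:390]
a=cv2.resize(a,(400,378),interpolation=cv2.INTER_CUBIC);b=cv2.resize(b,(400,260),interpolation=cv2.INTER_CUBIC)
o=np.zeros((378,800,3),np.uint8);o[:,:400]=a;o[:260,400:]=b;cv2.imwrite("pics/end.png",o[:,:,::-1])
for c in("top","side"):
  for n in("marker","red_cap_bottle","blue_cap_bottle","brown_vial"):
    for d in arm.tip_of(c,n): print(c,n,round(d["confidence"],2),np.round(w(c,d["xyz"]),3))
```

```text
35.1833 [ 0.44327382 -0.44972821  0.16724275] [ 0.67314757 -0.23253749 -0.15119707]
top marker 0.78 [ 0.471 -0.154  0.022]
top red_cap_bottle 0.68 [ 0.567 -0.162  0.01 ]
top blue_cap_bottle 0.64 [ 0.573 -0.08   0.009]
top brown_vial 0.53 [ 0.555 -0.235  0.008]
side marker 0.46 [ 0.474 -0.151  0.017]
side red_cap_bottle 0.59 [ 0.681 -0.078  0.002]
side red_cap_bottle 0.55 [ 0.571 -0.156  0.01 ]
side blue_cap_bottle 0.85 [ 0.575 -0.08   0.006]
side brown_vial 0.8 [ 0.563 -0.239  0.008]
```

View pics/end.png

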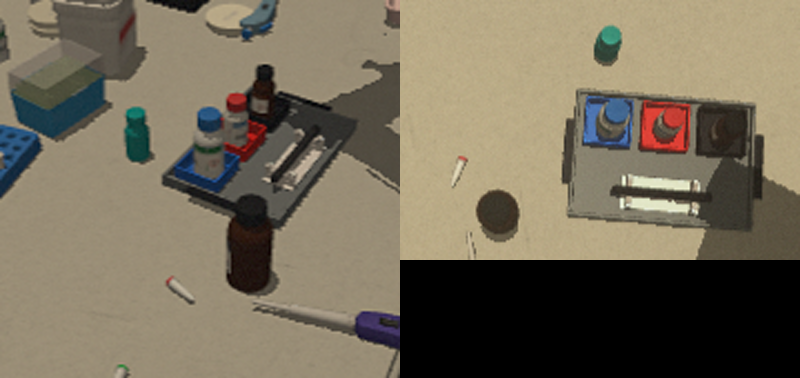

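Everything is placed. The marker lies across both ribs (top view, 612–710 at row 193), the three bottles are upright in their cups, and the look-alikes have not moved.

```bash
python3 -c "
from cell import arm
print(arm.hand_in(), arm.observe()['t'])"
```

```text
the job is handed in; nothing more can be done
the job is handed in; nothing more can be done
```

The red-, blue- and black-capped bottles stand upright in the matching cups, and the black marker lies across both notches of the pen rest. I placed them in the order red, blue, black, then marker, and handed in at about 36 s.

**Last checks:** with the gripper clear, both cameras and the networks agreed. The bottles are within about 5 mm of their cup centres at floor height, and the marker is at about (0.472, -0.152), 17–22 mm above the worktop. The large brown bottle and the turquoise look-alike stood where they were. The blue pen and the stock at the back were not in the last crop, but the arm was never brought near them.

**One disagreement:** the TCP height reading did not match the pictures. The fingertips stood about 30–40 mm higher than it implied, so my first close on the red bottle met only air round its cap. I then worked from the pictures and from felt contact. The marker descent touched the table at a reading of -0.0325 m. The gripper width also read about 2 mm under the given sizes.

**Forces:** the highest force reported at the end of a move was about 25 N, when the fingertips touched the table.

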